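# Feel out the binding bearing wheel and reject it

### The arm

A 6-joint arm with a two-finger parallel gripper is mounted at the origin on a cart in front of the work surface, level with it; the furniture and walls round the work are solid. World frame = base frame: x ahead of the robot, y to its left, z up, the work surface at z = 0. Lengths are in m, angles in degrees, forces in N, time in s.
With the tool pointing down it reaches from about 0.4 to 0.825 m from the base axis. Payload 7 kg.
Tool frame: the origin (TCP) lies on the centre line of the jaws, within the pads' length; the fingertips stand 22 mm ahead of it and the grasp point (between the pads) lies 3 mm ahead of it; z points along the fingers, y is the line along which they close (so a half turn about z gives the same grasp; the last joint's range is limited). The gripper opens to 88 mm and grips with 3 to 60 N. Pads are 19 mm wide; open, the fingers measure 130 mm over their backs; the gripper's body (78 mm by 193 mm) begins 47 mm behind the grasp point.
Start: joints at [-51.962, 20.546, 0.682, 0, -70.136, -16.507], TCP at [0.248, -0.628, 0.249] pointing down, gripper open.
Joint ranges: [-176.03, 176.03], [-82.01, 121.73], [-58.28, 71.71], [-173.87, 95.51], [-174.79, -0.11], [-173.66, 173.66]. Speed limits (degrees/s): [136.94, 136.94, 172.46, 180, 180, 180].

### API

Orientations are given as [roll, pitch, yaw] about the fixed x, y, z axes, in that order (R = Rz(yaw) Ry(pitch) Rx(roll)).
In Python, from plant import get_state, cams, r gives the robot as it stands.
- The arm moves only by the tool apply_moves, never from a script. Its argument "targets" is a list of rows, each an object with "dp": the shift along the world's x, y, z in m, a list of three; "yaw": the turn about the world's z in degrees. In form: [{"dp": [x, y, z], "yaw": yaw}, ...]. A call has 1 to 20 rows; each row is the pose to reach, as a shift and turn from the pose commanded when the call began; what a row does not reach only later rows make up. A row lasts 1/12 s, in which the tool goes at most 41.7 mm and 7.16 degrees, less where a joint would pass 70% of its speed; a pose out of reach is approached as far as the arm can. A call with a gripper value outside its range is refused whole. "grip" is the gripper command: -1 is fully open, 1 is shut, values between are in proportion, set as the call begins (left out, the last holds). The fingers move at their own pace and stop on an object; "squeeze" is the grip in N (left out, the last holds). Time passes only in rows, so rows that repeat a pose let the fingers close. It gives the time, the measured TCP pose, the force, the opening and the grip force at its end, in the units of the state.
- get_state(): the state, without advancing time (a new reading comes with each control period).
- cams.capture(name): name is "scene" or "top" or "wrist"; returns a dict with "image" (420x560x3 uint8, red, green, blue), "range_z" (420x560 float32, m along the optical axis (not along the pixel's ray), 0 where there is no reading), "fx", "fy", "cx", "cy" (pixels), "R" (3x3) and "t" (3): a world point X has camera coordinates R X + t; the wrist camera has in their place "T_tool_cam" (4x4, takes a point from camera to tool coordinates, whose origin is the TCP and whose axes are the flange's). Camera axes: x right, y down, z forward; pixel columns grow to the right and rows downward; lengths in m; the calibration is good to about 2 mm. The wrist camera is an equidistant fisheye: a pixel r from the principal point sees the ray r / f radians off the axis. A picture is of the moment at which its call begins: read the wrist's pose just before it.
- r.close_job(): hands the job in; it is judged then, once.
The state is a dict: "time_s": time; "joints": joint angles; "qd": joint speeds; "joint_torque": joint torques, N m; "tcp_pos": TCP position; "eef_rot": TCP orientation; "contact_force": force on the tool from outside, world axes, zero at the start; "moment": the same for the moment, N m; "gripper_width": finger opening in m; "gripper_force": force on a finger pad.
Only numpy, scipy, OpenCV 4.12 (cv2) and the standard library are available. Lean on these libraries where they do the work, as an engineer would, in place of code of your own. Each camera call takes 0.05 s, during which the arm holds its last target. There are 200 camera calls.

### The job

Check the three bearing wheels in the test rack: ease each one round slowly by its finger peg for about a centimetre, and never force one that resists; flick the two that run freely so that each turns at least half a turn, and leave their units seated in the rack. Only when all three have been tried, lift the unit whose wheel drags out by its post and stand it upright, flat on the floor of the empty steel reject tray. Leave the vice, the case and the cutters where they are.

Things in the scene. Friction and masses are not known exactly. Their poses are not given: they have to be found in the camera images.
- rack: fixed low aluminium test rack on the bench, 94 x 314 x 21 mm, three square open-topped pockets in a row along its y axis (centres at y = -110, 0, +110 mm); origin under its middle, x axis points away from the robot side. Pocket floor 5 mm above the bench, walls 16 mm above that floor, about 1.2 mm play round each bearing unit.
- tray: fixed open steel reject tray, 130 x 130 x 22 mm, walls and floor 4 mm thick, empty; origin under its middle
- unit_a: one of three look-alike loose bearing units, 0.87 kg, in any order in the rack pockets: steel foot 70x70x18 mm; horizontal aluminium wheel, 84 mm diameter, 21 to 30 mm above the underside; fixed upright steel post on the axis, 16 mm diameter, through the wheel to 78 mm above the underside, for gripping and carrying. Origin: centre of the underside, z up.
- wheel_a (a joint): turn of the wheel, rad, + counter-clockwise from above, unlimited; 0: peg on the unit's -x side; starts within 0.5. A free one needs hardly any force, coasts over half a turn after a flick with the peg at 0.2 m/s. Exactly one wheel binds: about 4 N at the peg to start it, 7 N when its peg moves at 20 mm/s, over 20 N at 0.12 m/s, and it seizes 1.2 rad from 0; it stops where left.
- peg_a (a point): centre of the top of that wheel's upright finger peg: 8 mm in diameter, 14 mm tall above the wheel's upper face, 37 mm from the axis; its top is 44 mm above the unit's underside. Push it sideways (along the rim) to turn the wheel.
- unit_b: one of three look-alike loose bearing units, 0.87 kg, in any order in the rack pockets: steel foot 70x70x18 mm; horizontal aluminium wheel, 84 mm diameter, 21 to 30 mm above the underside; fixed upright steel post on the axis, 16 mm diameter, through the wheel to 78 mm above the underside, for gripping and carrying. Origin: centre of the underside, z up.
- wheel_b (a joint): turn of the wheel, rad, + counter-clockwise from above, unlimited; 0: peg on the unit's -x side; starts within 0.5. A free one needs hardly any force, coasts over half a turn after a flick with the peg at 0.2 m/s. Exactly one wheel binds: about 4 N at the peg to start it, 7 N when its peg moves at 20 mm/s, over 20 N at 0.12 m/s, and it seizes 1.2 rad from 0; it stops where left.
- peg_b (a point): centre of the top of that wheel's upright finger peg: 8 mm in diameter, 14 mm tall above the wheel's upper face, 37 mm from the axis; its top is 44 mm above the unit's underside. Push it sideways (along the rim) to turn the wheel.
- unit_c: one of three look-alike loose bearing units, 0.87 kg, in any order in the rack pockets: steel foot 70x70x18 mm; horizontal aluminium wheel, 84 mm diameter, 21 to 30 mm above the underside; fixed upright steel post on the axis, 16 mm diameter, through the wheel to 78 mm above the underside, for gripping and carrying. Origin: centre of the underside, z up.
- wheel_c (a joint): turn of the wheel, rad, + counter-clockwise from above, unlimited; 0: peg on the unit's -x side; starts within 0.5. A free one needs hardly any force, coasts over half a turn after a flick with the peg at 0.2 m/s. Exactly one wheel binds: about 4 N at the peg to start it, 7 N when its peg moves at 20 mm/s, over 20 N at 0.12 m/s, and it seizes 1.2 rad from 0; it stops where left.
- peg_c (a point): centre of the top of that wheel's upright finger peg: 8 mm in diameter, 14 mm tall above the wheel's upper face, 37 mm from the axis; its top is 44 mm above the unit's underside. Push it sideways (along the rim) to turn the wheel.
- mini_vice: small grey machine vice, 44 x 118 x 38 mm, loose bystander; origin under its middle
- tool_case: closed blue plastic case, 74 x 125 x 30 mm, loose bystander; origin under its middle
- cutters: flush cutters with red grips, 45 x 125 x 12 mm, loose bystander; origin under its middle
Things that resemble listed ones, but are neither listed nor needed, are in the scene too. What is shaped like the unit_a but red is not meant. Leave any orange look-alike of the unit_b alone.

How it is judged (in metres and radians):
On the way:
1. with every unit still in the rack, two wheels have been spun about half a turn and the third wheel's peg has been pushed round by some millimetres ((((value of joint wheel_b above 2.5 rad or value of joint wheel_b below -2.5 rad) and (value of joint wheel_c above 2.5 rad or value of joint wheel_c below -2.5 rad) and distance of peg_a from where it was at the start of the episode above 0.004 m) or ((value of joint wheel_a above 2.5 rad or value of joint wheel_a below -2.5 rad) and (value of joint wheel_c above 2.5 rad or value of joint wheel_c below -2.5 rad) and distance of peg_b from where it was at the start of the episode above 0.004 m) or ((value of joint wheel_a above 2.5 rad or value of joint wheel_a below -2.5 rad) and (value of joint wheel_b above 2.5 rad or value of joint wheel_b below -2.5 rad) and distance of peg_c from where it was at the start of the episode above 0.004 m)) and height (world z) of each of unit_a, unit_b, unit_c below 0.012 m), for 0.2 s.
At the end, for the whole second after the job is handed in: The binding unit stands flat (3 degrees, 5 mm; at rest) inside the reject tray; both free-running units are still seated in their pockets (moved under 8 mm, upright) and their wheels have been spun by about half a turn (2.5 rad from zero, which the binding one cannot reach) ((((height (world z) of unit_b below 0.01 m and angle between unit_b's own z axis and vertical below 0.05 rad and distance of unit_b from where it was at the start of the episode below 0.008 m) and (value of joint wheel_b above 2.5 rad or value of joint wheel_b below -2.5 rad) and (height (world z) of unit_c below 0.01 m and angle between unit_c's own z axis and vertical below 0.05 rad and distance of unit_c from where it was at the start of the episode below 0.008 m) and (value of joint wheel_c above 2.5 rad or value of joint wheel_c below -2.5 rad) and x of unit_a in the frame of tray between -0.03 and 0.03 m and y of unit_a in the frame of tray between -0.03 and 0.03 m and height (world z) of unit_a below 0.009 m and angle between unit_a's own z axis and vertical below 0.05 rad and linear speed of unit_a below 0.02 m/s) or ((height (world z) of unit_a below 0.01 m and angle between unit_a's own z axis and vertical below 0.05 rad and distance of unit_a from where it was at the start of the episode below 0.008 m) and (value of joint wheel_a above 2.5 rad or value of joint wheel_a below -2.5 rad) and (height (world z) of unit_c below 0.01 m and angle between unit_c's own z axis and vertical below 0.05 rad and distance of unit_c from where it was at the start of the episode below 0.008 m) and (value of joint wheel_c above 2.5 rad or value of joint wheel_c below -2.5 rad) and x of unit_b in the frame of tray between -0.03 and 0.03 m and y of unit_b in the frame of tray between -0.03 and 0.03 m and height (world z) of unit_b below 0.009 m and angle between unit_b's own z axis and vertical below 0.05 rad and linear speed of unit_b below 0.02 m/s) or ((height (world z) of unit_a below 0.01 m and angle between unit_a's own z axis and vertical below 0.05 rad and distance of unit_a from where it was at the start of the episode below 0.008 m) and (value of joint wheel_a above 2.5 rad or value of joint wheel_a below -2.5 rad) and (height (world z) of unit_b below 0.01 m and angle between unit_b's own z axis and vertical below 0.05 rad and distance of unit_b from where it was at the start of the episode below 0.008 m) and (value of joint wheel_b above 2.5 rad or value of joint wheel_b below -2.5 rad) and x of unit_c in the frame of tray between -0.03 and 0.03 m and y of unit_c in the frame of tray between -0.03 and 0.03 m and height (world z) of unit_c below 0.009 m and angle between unit_c's own z axis and vertical below 0.05 rad and linear speed of unit_c below 0.02 m/s))); the robot touches nothing.
It fails at once if a wheel is forced: more than 15 N between the robot and a wheel or its peg (contact force between any of the fingers, the arm and wheel_a above 15 N or contact force between any of the fingers, the arm and wheel_b above 15 N or contact force between any of the fingers, the arm and wheel_c above 15 N).
It fails at once if a unit whose wheel has been spun freely is taken out of the rack ((distance of unit_a from where it was at the start of the episode above 0.02 m and (value of joint wheel_a above 2.5 rad or value of joint wheel_a below -2.5 rad)) or (distance of unit_b from where it was at the start of the episode above 0.02 m and (value of joint wheel_b above 2.5 rad or value of joint wheel_b below -2.5 rad)) or (distance of unit_c from where it was at the start of the episode above 0.02 m and (value of joint wheel_c above 2.5 rad or value of joint wheel_c below -2.5 rad))).
It fails at once if the vice, the case or the cutters are displaced by more than 15 mm (distance of any of mini_vice, tool_case, cutters from where it was at the start of the episode above 0.015 m).
It also fails if it takes over 61 s, if anything falls off the work surface, if the arm or the gripper's body presses on something with over 40 N, if the wrist force passes 120 N, or if a joint passes its speed limit or range.

## Working session

There is one attempt and no reset: what is moved stays moved. The work goes in short steps, Python scripts to look and compute and a tool call to move; the robot and the scene stay as the last step left them, time stands still between calls to the robot, and variables do not carry over. Pictures are saved under pics/ and viewed, at most 10 in all, crops included, and the job is handed in when it is done.

Besides the shell and the picture viewer there is one more tool, called by a JSON object that holds its "fn" and its "kwargs", one argument or row to a line. apply_moves: Moves the arm, as the interface text tells. Its arguments: {"type":"object","properties":{"targets":{"type":"array","items":{"type":"object","properties":{"dp":{"type":"array","items":{"type":"number"}},"yaw":{"type":"number"}}}},"grip":{"type":"number"},"squeeze":{"type":"number"}},"required":["targets"]}

```bash
ls; mkdir -p pics
python3 - <<'E'
from plant import get_state, cams
import cv2,numpy as np
s=get_state();print({k:np.round(v,3) for k,v in s.items()})
for n in ("scene","top"):
    c=cams.capture(n); cv2.imwrite(f"pics/{n}0.png",cv2.resize(c["image"][:,:,::-1],(800,600)));np.savez(f"{n}0.npz",**c)
E
```

```text
pics
{'time_s': np.float64(0.0), 'joints': array([-5.1964e+01,  2.0590e+01,  6.3100e-01, -2.0000e-02, -7.0137e+01,
       -1.6508e+01]), 'qd': array([-0.045, -0.021,  0.016,  0.002,  0.089, -0.037]), 'joint_torque': array([-0.0000e+00, -5.8273e+01,  2.9306e+01,  6.9970e+00,  7.0000e-03,
       -0.0000e+00]), 'tcp_pos': array([ 0.247, -0.627,  0.248]), 'eef_rot': array([ 1.79903e+02, -9.00000e-03, -1.58478e+02]), 'contact_force': array([0.745, 0.522, 0.131]), 'moment': array([-0.025, -0.004,  0.022]), 'gripper_force': np.float64(0.0), 'gripper_width': np.float64(0.088)}
```

View pics/scene0.png

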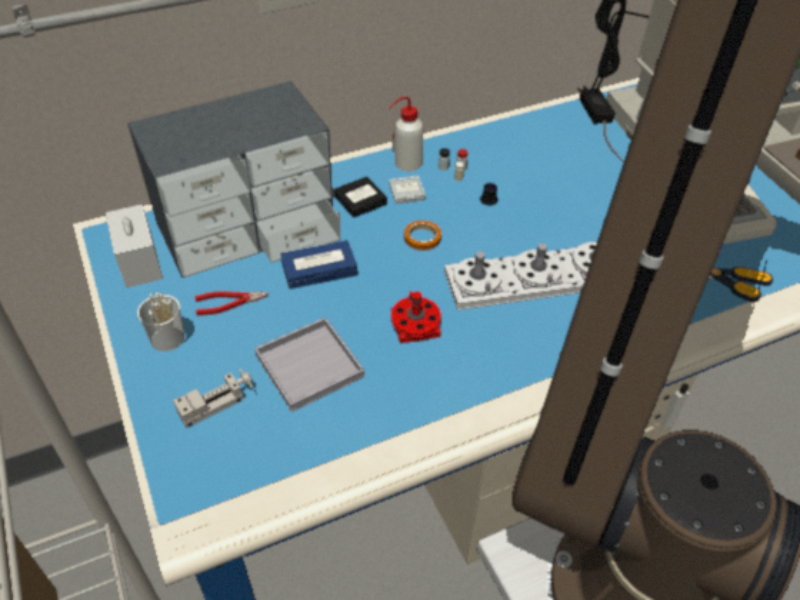

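View pics/top0.png

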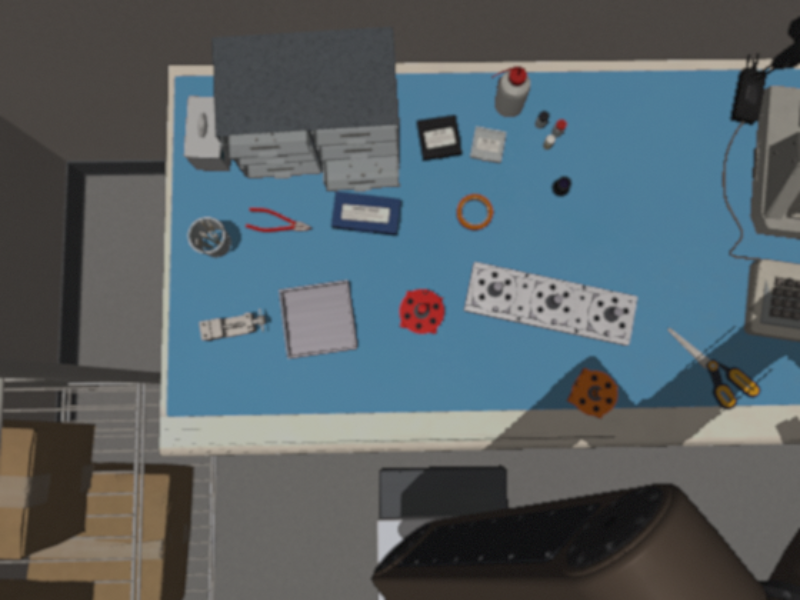

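The top view shows the rack with three units at (495,289), (553,300) and (612,313). The red look-alike at (422,311) and the orange one at (593,392) are not meant. The tray is at (319,319), vice (232,325), case (367,213), and cutters (278,220).

```bash
cat > h.py <<'E'
import numpy as np,cv2
def w(c,u,v,z=None):
    """top/scene pixel (native 560x420) -> world on plane z, or by depth"""
    R,t=c["R"],c["t"]; d=np.array([(u-c["cx"])/c["fx"],(v-c["cy"])/c["fy"],1.])
    o=-R.T@t; k=R.T@d
    s=(z-o[2])/k[2] if z is not None else c["range_z"][int(round(v)),int(round(u))]
    return o+s*k
E
python3 - <<'E'
from h import *
c=dict(np.load("top0.npz"))
H=420;W=560
v,u=np.mgrid[0:H,0:W]; d=c["range_z"]
P=np.stack([(u-c["cx"])/c["fx"]*d,(v-c["cy"])/c["fy"]*d,d],-1)
X=(P-c["t"])@c["R"]
print(c["fx"],-c["R"].T@c["t"])
im=c["image"].astype(int); 
sat=im.max(-1)-im.min(-1)
def rect(name,u0,u1,v0,v1,z):
    m=np.zeros((H,W),bool);m[v0:v1,u0:u1]=1
    m&=(X[...,2]>0.008)&(X[...,2]<0.15)
    pts=np.array([w(c,a,b,z)[:2] for b,a in zip(*np.where(m))],np.float32)
    r=cv2.minAreaRect(pts);print(name,np.round(r[0],4),np.round(r[1],4),round(r[2],2),m.sum())
rect("rack",322,450,178,246,0.021)
rect("tray",190,256,190,254,0.022)
for n,(a,b) in dict(L=(495,289),M=(553,300),R=(612,313)).items():
    a*=.7;b*=.7
    s=np.s_[int(b)-14:int(b)+14,int(a)-14:int(a)+14]
    x=X[s].reshape(-1,3); q=x[x[:,2]>0.07]; print(n,len(q),q.mean(0) if len(q) else x[:,2].max())
crop=c["image"][178:246,322:452,::-1]
cv2.imwrite("pics/rackcrop.png",cv2.resize(crop,(780,408),interpolation=cv2.INTER_CUBIC))
E
```

```text
492.2142671342581 [0.37879339 0.10812248 1.32632626]
rack [ 0.5423 -0.176 ] [0.3418 0.1782] 89.09 4174
tray [0.5249 0.2579] [0.1615 0.1716] 3.99 482
L 39 [ 0.5497455  -0.05171541  0.17762187]
M 38 [ 0.53062516 -0.15725221  0.14754107]
R 39 [ 0.50734194 -0.25885534  0.14503363]
```

View pics/rackcrop.png

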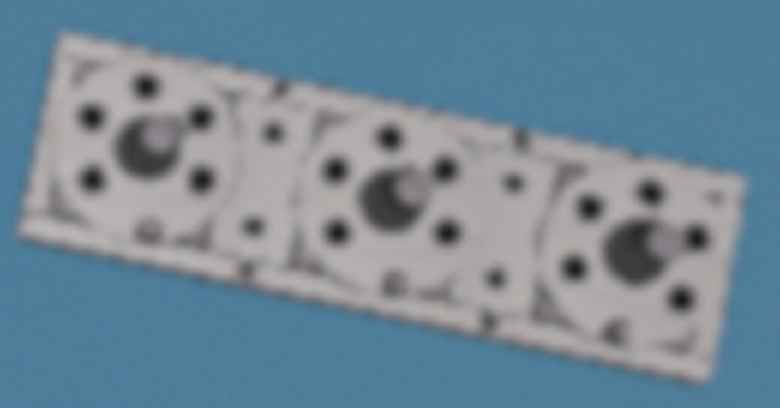

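The enlarged crop confirms three grey, aluminium units. Their pegs are at (150,228), (396,283) and (615,332), posts' tips at (160,135), (408,187) and (663,240), and the rack corners at (62,35), (747,178), (710,382) and (20,235).

Run:
```python
from h import *
c=dict(np.load("top0.npz"))
f=lambda x,y,z:w(c,322+x/6-.42,178+y/6-.42,z)
C=np.array([f(x,y,.021) for x,y in [(62,35),(747,178),(710,382),(20,235)]])
print("rack",C.mean(0),np.linalg.norm(C-np.roll(C,1,0),axis=1))
ux=C[0]+C[3]-C[1]-C[2]; a=np.degrees(np.arctan2(-ux[0],ux[1]));print("yaw",a)
m=C.mean(0)[:2];Y=ux[:2]/np.linalg.norm(ux)
for n,k,p,q in(("L",.11,(150,228),(160,135)),("M",0,(396,283),(408,187)),("R",-.11,(615,332),(663,240))):
    o=m+k*Y; P=f(*p,.047)[:2]; d=P-o
    print(n,o.round(4),"posttip",f(*q,.083)[:2].round(4),"peg",P.round(4),"r",np.linalg.norm(d).round(4),"ang rel rack",(np.degrees(np.arctan2(d[1],d[0]))%360-180-a).round(1))
T=np.array([w(c,x*.7,y*.7,.022) for x,y in [(281,289),(351,281),(357,353),(288,358)]])
print("tray",T.mean(0),np.linalg.norm(T-np.roll(T,1,0),axis=1),T)
```

```text
rack [ 0.53858404 -0.1737288   0.021     ] [0.09262498 0.31338737 0.09368581 0.31320715]
yaw -13.001311672131996
L [ 0.5633 -0.0665] posttip [ 0.5635 -0.0657] peg [ 0.5279 -0.065 ] r 0.0355 ang rel rack 10.5
M [ 0.5386 -0.1737] posttip [ 0.5394 -0.1708] peg [ 0.5019 -0.1718] r 0.0368 ang rel rack 9.9
R [ 0.5138 -0.2809] posttip [ 0.5148 -0.2787] peg [ 0.4788 -0.2666] r 0.0379 ang rel rack -9.1
tray [0.51380474 0.26009987 0.022     ] [0.12971799 0.13144091 0.13543104 0.12758022] [[0.57333904 0.33134914 0.022     ]
 [0.5863131  0.20055011 0.022     ]
 [0.45125144 0.19055434 0.022     ]
 [0.44431536 0.31794588 0.022     ]]
```

{"fn": "apply_moves", "kwargs": {
  "grip": 1,
  "squeeze": 20,
  "targets": [
    {"dp":[0.022,0.036,0],"yaw":-7},
    {"dp":[0.044,0.072,0],"yaw":-14},
    {"dp":[0.066,0.107,0],"yaw":-21},
    {"dp":[0.088,0.143,0],"yaw":-28},
    {"dp":[0.11,0.179,0],"yaw":-34.5},
    {"dp":[0.132,0.215,0],"yaw":-34.5},
    {"dp":[0.154,0.25,0],"yaw":-34.5},
    {"dp":[0.176,0.286,0],"yaw":-34.5},
    {"dp":[0.198,0.322,0],"yaw":-34.5},
    {"dp":[0.22,0.358,0],"yaw":-34.5},
    {"dp":[0.242,0.393,0],"yaw":-34.5},
    {"dp":[0.242,0.393,-0.03],"yaw":-34.5},
    {"dp":[0.242,0.393,-0.06],"yaw":-34.5},
    {"dp":[0.242,0.393,-0.09],"yaw":-34.5},
    {"dp":[0.242,0.393,-0.11],"yaw":-34.5},
    {"dp":[0.242,0.393,-0.11],"yaw":-34.5},
    {"dp":[0.242,0.393,-0.11],"yaw":-34.5}
  ]
}}

```text
time_s: 1.52
tcp_pos: [0.4891, -0.2349, 0.1379]
eef_rot: [-180.0, -0.2, 167.0]
contact_force: [0.5, 0.5, 0.7]
gripper_width: 0.0005
gripper_force: 0.0
```

Run:
```python
from plant import get_state, cams
import cv2,numpy as np
s=get_state();print({k:np.round(s[k],4) for k in("time_s","tcp_pos","eef_rot","contact_force","gripper_width","joints")})
c=cams.capture("wrist"); cv2.imwrite("pics/w1.png",cv2.resize(c["image"][:,:,::-1],(800,600)));np.savez("w1.npz",**c,tcp=s["tcp_pos"],rpy=s["eef_rot"])
print(c["T_tool_cam"],c["fx"],c["cx"],c["cy"])
```

```text
{'time_s': np.float64(1.5167), 'tcp_pos': array([ 0.4891, -0.2349,  0.1379]), 'eef_rot': array([-1.799668e+02, -1.547000e-01,  1.670457e+02]), 'contact_force': array([0.477 , 0.4655, 0.6959]), 'gripper_width': np.float64(0.0005), 'joints': array([-4.93990e+00,  1.40105e+01, -2.44832e+01,  1.44000e-02,
       -5.16640e+01, -9.80234e+01])}
[[ 3.36503996e-04 -9.68504217e-01 -2.48996924e-01  6.60443607e-02]
 [ 9.99999853e-01  4.31539065e-04 -3.27086201e-04  9.76944505e-04]
 [ 4.24236265e-04 -2.48996777e-01  9.68504220e-01 -1.36055464e-01]
 [ 0.00000000e+00  0.00000000e+00  0.00000000e+00  1.00000000e+00]] 325.19226210127806 278.1701475965614 206.36981253113854
```

View pics/w1.png

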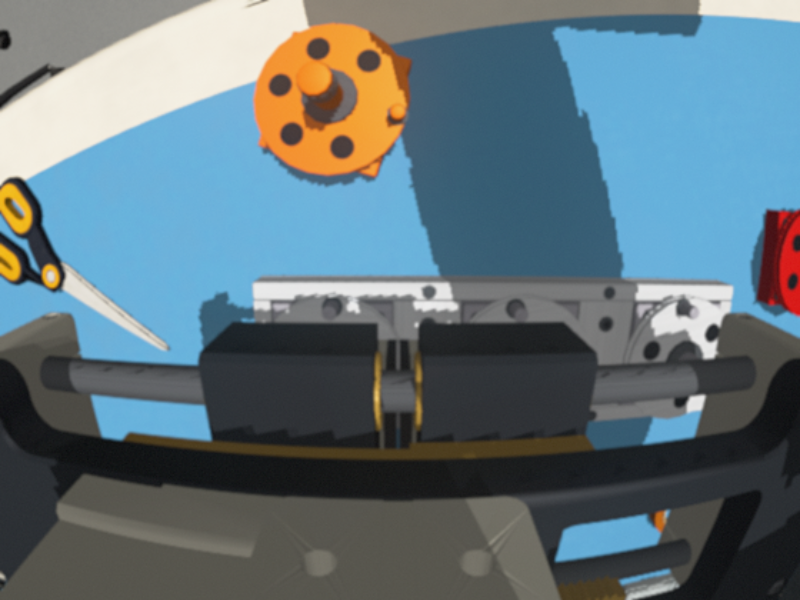

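The wrist view has the peg tops at about (331,301), (516,304) and (686,306), with the closed jaws between the first two; the orange unit is off the rack at (330,100).

```bash
cat >> h.py <<'E'
from scipy.spatial.transform import Rotation as Ro
def wr(c,u,v,z,tcp=None,rpy=None):
    x,y=u-c["cx"],v-c["cy"]; r=np.hypot(x,y); th=r/c["fx"]
    d=np.array([np.sin(th)*x/r,np.sin(th)*y/r,np.cos(th)])
    T=c["T_tool_cam"]; R=Ro.from_euler("xyz",c["rpy"],degrees=True).as_matrix()
    o=R@T[:3,3]+c["tcp"]; k=R@T[:3,:3]@d
    return o+(z-o[2])/k[2]*k
E
python3 - <<'E'
from h import *
c=dict(np.load("w1.npz"))
X=np.array([.974,-.225]);Y=np.array([.225,.974])
for (u,v),o in zip([(331,300),(516,304),(686,307)],[(.5138,-.2809),(.5386,-.1737),(.5633,-.0665)]):
    p=wr(c,u*.7-.15,v*.7-.15,.049)[:2]; d=p-np.array(o); print(p.round(4),(d@X).round(4),(d@Y).round(4))
E
```

```text
[ 0.4761 -0.2655] -0.0402 0.0065
[ 0.4993 -0.1739] -0.0382 -0.009
[ 0.5255 -0.0707] -0.0359 -0.0125
```

{"fn": "apply_moves", "kwargs": {
  "targets": [
    {"dp":[0,0,-0.02]},
    {"dp":[0,0,-0.04]},
    {"dp":[0,0,-0.06]},
    {"dp":[0,0,-0.07]},
    {"dp":[0,0,-0.077]},
    {"dp":[0,0,-0.077]},
    {"dp":[-0.0005,-0.002,-0.077]},
    {"dp":[-0.001,-0.004,-0.077]},
    {"dp":[-0.0012,-0.005,-0.077]},
    {"dp":[-0.0014,-0.006,-0.077]},
    {"dp":[-0.0016,-0.007,-0.077]},
    {"dp":[-0.0018,-0.008,-0.077]},
    {"dp":[-0.0021,-0.009,-0.077]},
    {"dp":[-0.0023,-0.01,-0.077]}
  ]
}}

```text
$.targets[0]: bad value
```

{"fn": "apply_moves", "kwargs": {
  "targets": [
    {"dp":[0,0,-0.02],"yaw":0},
    {"dp":[0,0,-0.04],"yaw":0},
    {"dp":[0,0,-0.06],"yaw":0},
    {"dp":[0,0,-0.07],"yaw":0},
    {"dp":[0,0,-0.077],"yaw":0},
    {"dp":[0,0,-0.077],"yaw":0},
    {"dp":[-0.0005,-0.002,-0.077],"yaw":0},
    {"dp":[-0.001,-0.004,-0.077],"yaw":0},
    {"dp":[-0.0012,-0.005,-0.077],"yaw":0},
    {"dp":[-0.0014,-0.006,-0.077],"yaw":0},
    {"dp":[-0.0016,-0.007,-0.077],"yaw":0},
    {"dp":[-0.0018,-0.008,-0.077],"yaw":0},
    {"dp":[-0.0021,-0.009,-0.077],"yaw":0},
    {"dp":[-0.0023,-0.01,-0.077],"yaw":0}
  ]
}}

```text
time_s: 2.73
tcp_pos: [0.4874, -0.245, 0.0616]
eef_rot: [-180.0, -0.0, 167.0]
contact_force: [-0.5, -0.1, 0.4]
gripper_width: 0.0006
gripper_force: 0.0
```

{"fn": "apply_moves", "kwargs": {
  "targets": [
    {"dp":[-0.0002,-0.001,0],"yaw":0},
    {"dp":[-0.0005,-0.002,0],"yaw":0},
    {"dp":[-0.0007,-0.003,0],"yaw":0},
    {"dp":[-0.0009,-0.004,0],"yaw":0},
    {"dp":[-0.0012,-0.005,0],"yaw":0}
  ]
}}

```text
time_s: 3.15
tcp_pos: [0.4862, -0.25, 0.0615]
eef_rot: [180.0, -0.0, 167.0]
contact_force: [0.3, -2.2, 0.8]
gripper_width: 0.0003
gripper_force: 0.1
```

{"fn": "apply_moves", "kwargs": {
  "targets": [
    {"dp":[-0.0002,-0.001,0],"yaw":0},
    {"dp":[-0.0005,-0.002,0],"yaw":0},
    {"dp":[-0.0007,-0.003,0],"yaw":0},
    {"dp":[-0.0009,-0.004,0],"yaw":0}
  ]
}}

```text
time_s: 3.48
tcp_pos: [0.4853, -0.254, 0.0616]
eef_rot: [180.0, 0.0, 167.0]
contact_force: [-1.1, 0.2, 0.8]
gripper_width: 0.0005
gripper_force: 0.0
```

```bash
cat > shot.py <<'E'
import sys,cv2,numpy as np
from plant import get_state, cams
s=get_state();print({k:np.round(s[k],4) for k in("time_s","tcp_pos","contact_force","gripper_width")})
n=sys.argv[1];c=cams.capture("wrist");np.savez(n+".npz",**c,tcp=s["tcp_pos"],rpy=s["eef_rot"])
cv2.imwrite(f"pics/{n}.png",cv2.resize(c["image"][:300,:,::-1],(800,428)))
E
python3 shot.py w2
```

```text
{'time_s': np.float64(3.4833), 'tcp_pos': array([ 0.4853, -0.254 ,  0.0616]), 'contact_force': array([-1.0852,  0.2287,  0.8036]), 'gripper_width': np.float64(0.0005)}
```

View pics/w2.png

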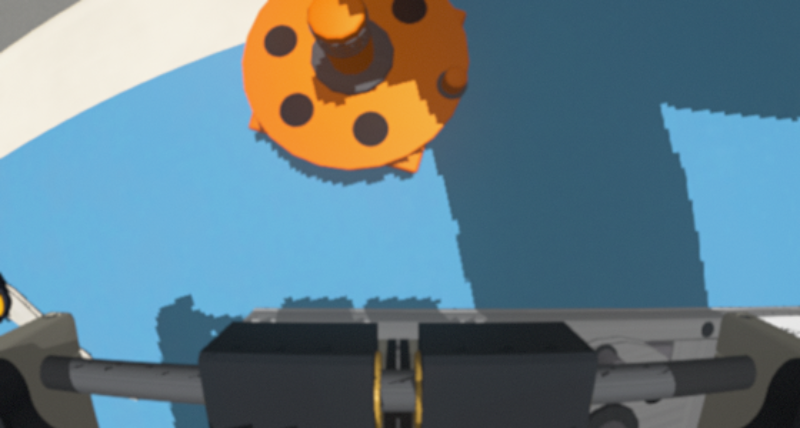

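The push met no resistance well past contact, so the right wheel runs freely. Flicking it now.

{"fn": "apply_moves", "kwargs": {
  "targets": [
    {"dp":[-0.0006,-0.007,0],"yaw":0},
    {"dp":[0,-0.0184,0],"yaw":0},
    {"dp":[0.0008,-0.032,0],"yaw":0},
    {"dp":[0.0008,-0.033,0.04],"yaw":0},
    {"dp":[0.0008,-0.033,0.08],"yaw":0},
    {"dp":[-0.02,-0.02,0.11],"yaw":0},
    {"dp":[-0.04,0.01,0.11],"yaw":0},
    {"dp":[-0.06,0.04,0.11],"yaw":0},
    {"dp":[-0.06,0.051,0.11],"yaw":0},
    {"dp":[-0.06,0.051,0.11],"yaw":0}
  ]
}}

```text
time_s: 4.37
tcp_pos: [0.4245, -0.202, 0.1725]
eef_rot: [180.0, 0.1, 167.1]
contact_force: [1.1, -0.8, -0.2]
gripper_width: 0.0001
gripper_force: 0.0
```

```bash
python3 shot.py w3
python3 - <<'E'
import cv2
from plant import cams
c=cams.capture("top"); cv2.imwrite("pics/t3.png",cv2.resize(c["image"][178:246,322:452,::-1],(780,408),interpolation=cv2.INTER_CUBIC))
a=cv2.imread("pics/w3.png");b=cv2.imread("pics/t3.png")
cv2.imwrite("pics/j3.png",cv2.vconcat([cv2.resize(a,(560,300)),cv2.resize(b,(560,293))]))
E
```

```text
{'time_s': np.float64(4.3667), 'tcp_pos': array([ 0.4245, -0.202 ,  0.1725]), 'contact_force': array([ 1.0736, -0.7923, -0.1834]), 'gripper_width': np.float64(0.0001)}
```

View pics/j3.png

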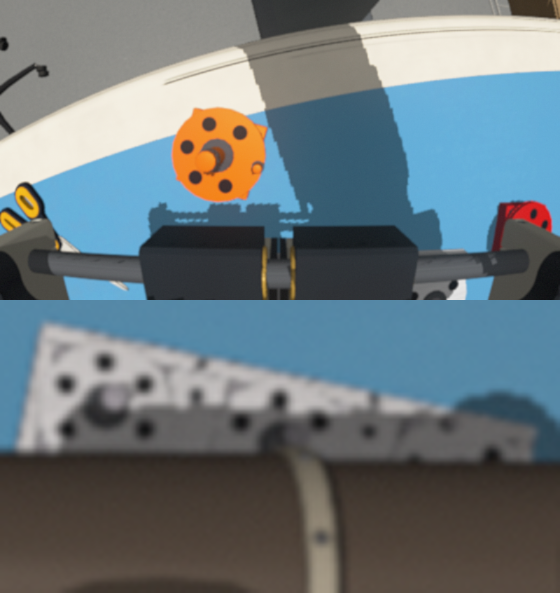

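The wrist view and the top view are blocked by the jaws and arm, so I'll check the right wheel later from further out. Next the middle wheel.

{"fn": "apply_moves", "kwargs": {
  "targets": [
    {"dp":[0.036,-0.0015,0],"yaw":0},
    {"dp":[0.072,-0.003,0],"yaw":0},
    {"dp":[0.072,-0.003,-0.03],"yaw":0},
    {"dp":[0.072,-0.003,-0.06],"yaw":0},
    {"dp":[0.072,-0.003,-0.085],"yaw":0},
    {"dp":[0.072,-0.003,-0.1],"yaw":0},
    {"dp":[0.072,-0.003,-0.11],"yaw":0},
    {"dp":[0.072,-0.003,-0.11],"yaw":0},
    {"dp":[0.0722,-0.002,-0.11],"yaw":0},
    {"dp":[0.0725,-0.001,-0.11],"yaw":0},
    {"dp":[0.0727,0,-0.11],"yaw":0},
    {"dp":[0.0729,0.001,-0.11],"yaw":0},
    {"dp":[0.0731,0.002,-0.11],"yaw":0},
    {"dp":[0.0734,0.003,-0.11],"yaw":0},
    {"dp":[0.0736,0.004,-0.11],"yaw":0}
  ]
}}

```text
time_s: 5.72
tcp_pos: [0.4991, -0.1987, 0.062]
eef_rot: [180.0, 0.0, 167.0]
contact_force: [0.1, -0.7, -0.1]
gripper_width: 0.0002
gripper_force: 0.0
```

{"fn": "apply_moves", "kwargs": {
  "targets": [
    {"dp":[0.0002,0.001,0],"yaw":0},
    {"dp":[0.0004,0.0018,0],"yaw":0},
    {"dp":[0.0006,0.0026,0],"yaw":0},
    {"dp":[0.0008,0.0034,0],"yaw":0}
  ]
}}

```text
time_s: 6.05
tcp_pos: [0.4997, -0.1954, 0.0615]
eef_rot: [-180.0, -0.0, 167.0]
contact_force: [-0.5, 0.4, -0.2]
gripper_width: 0.0003
gripper_force: 0.0
```

{"fn": "apply_moves", "kwargs": {
  "targets": [
    {"dp":[0.0002,0.001,0],"yaw":0},
    {"dp":[0.0004,0.0018,0],"yaw":0},
    {"dp":[0.0006,0.0026,0],"yaw":0},
    {"dp":[0.0008,0.0034,0],"yaw":0}
  ]
}}

```text
time_s: 6.38
tcp_pos: [0.5005, -0.192, 0.0615]
eef_rot: [-180.0, -0.0, 167.0]
contact_force: [0.3, -1.5, 0.6]
gripper_width: 0.0007
gripper_force: 1.0
```

{"fn": "apply_moves", "kwargs": {
  "targets": [
    {"dp":[0.0002,0.001,0],"yaw":0},
    {"dp":[0.0004,0.0018,0],"yaw":0},
    {"dp":[0.0006,0.0026,0],"yaw":0}
  ]
}}

```text
time_s: 6.63
tcp_pos: [0.5007, -0.1898, 0.0615]
eef_rot: [-180.0, -0.0, 167.0]
contact_force: [-1.1, -5.6, 0.3]
gripper_width: 0.0006
gripper_force: 2.7
```

{"fn": "apply_moves", "kwargs": {
  "targets": [
    {"dp":[0.0002,0.001,0],"yaw":0},
    {"dp":[0.0004,0.0018,0],"yaw":0},
    {"dp":[0.0006,0.0026,0],"yaw":0}
  ]
}}

```text
time_s: 6.88
tcp_pos: [0.5008, -0.1873, 0.0614]
eef_rot: [-180.0, -0.1, 167.0]
contact_force: [-2.6, -5.4, 2.2]
gripper_width: 0.0004
gripper_force: 2.9
```

The middle wheel drags, with a steady 5.5 N. I'll ease it a little further to finish the centimetre, back off, then try the left wheel.

{"fn": "apply_moves", "kwargs": {
  "targets": [
    {"dp":[0.0002,0.0008,0],"yaw":0},
    {"dp":[0.0004,0.0016,0],"yaw":0},
    {"dp":[0.0006,0.0024,0],"yaw":0},
    {"dp":[0.0007,0.0032,0],"yaw":0}
  ]
}}

```text
time_s: 7.22
tcp_pos: [0.501, -0.1842, 0.0614]
eef_rot: [-179.9, -0.1, 167.0]
contact_force: [-4.0, -4.9, 2.5]
gripper_width: 0.0003
gripper_force: 2.9
```

{"fn": "apply_moves", "kwargs": {
  "targets": [
    {"dp":[-0.0005,-0.002,0],"yaw":0},
    {"dp":[-0.002,-0.009,0],"yaw":0},
    {"dp":[-0.002,-0.009,0.01],"yaw":0},
    {"dp":[-0.002,-0.009,0.04],"yaw":0},
    {"dp":[-0.002,-0.009,0.08],"yaw":0},
    {"dp":[0.007,0.03,0.08],"yaw":0},
    {"dp":[0.016,0.065,0.08],"yaw":0},
    {"dp":[0.0195,0.081,0.08],"yaw":0},
    {"dp":[0.0195,0.081,0.05],"yaw":0},
    {"dp":[0.0195,0.081,0.02],"yaw":0},
    {"dp":[0.0195,0.081,0],"yaw":0},
    {"dp":[0.0195,0.081,0],"yaw":0},
    {"dp":[0.0195,0.081,0],"yaw":0}
  ]
}}

```text
time_s: 8.3
tcp_pos: [0.5218, -0.1028, 0.0617]
eef_rot: [-180.0, -0.1, 167.0]
contact_force: [0.4, 1.0, 0.7]
gripper_width: 0.0002
gripper_force: 0.0
```

{"fn": "apply_moves", "kwargs": {
  "targets": [
    {"dp":[0.0002,0.001,0],"yaw":0},
    {"dp":[0.0005,0.002,0],"yaw":0},
    {"dp":[0.0007,0.003,0],"yaw":0},
    {"dp":[0.0009,0.004,0],"yaw":0},
    {"dp":[0.0012,0.005,0],"yaw":0},
    {"dp":[0.0014,0.006,0],"yaw":0},
    {"dp":[0.0016,0.007,0],"yaw":0},
    {"dp":[0.0018,0.008,0],"yaw":0},
    {"dp":[0.0021,0.009,0],"yaw":0}
  ]
}}

```text
time_s: 9.05
tcp_pos: [0.524, -0.0936, 0.0616]
eef_rot: [-180.0, -0.0, 167.0]
contact_force: [-0.1, 0.3, 0.2]
gripper_width: 0.0005
gripper_force: 0.0
```

{"fn": "apply_moves", "kwargs": {
  "targets": [
    {"dp":[0.0002,0.001,0],"yaw":0},
    {"dp":[0.0005,0.002,0],"yaw":0},
    {"dp":[0.0007,0.003,0],"yaw":0},
    {"dp":[0.0009,0.004,0],"yaw":0},
    {"dp":[0.0012,0.005,0],"yaw":0}
  ]
}}

```text
time_s: 9.47
tcp_pos: [0.5252, -0.0886, 0.0615]
eef_rot: [-180.0, -0.0, 167.0]
contact_force: [-0.0, -0.6, 0.2]
gripper_width: 0.0
gripper_force: 0.0
```

{"fn": "apply_moves", "kwargs": {
  "targets": [
    {"dp":[0.0002,0.001,0],"yaw":0},
    {"dp":[0.0005,0.002,0],"yaw":0},
    {"dp":[0.0007,0.003,0],"yaw":0},
    {"dp":[0.0009,0.004,0],"yaw":0},
    {"dp":[0.0012,0.005,0],"yaw":0},
    {"dp":[0.0014,0.006,0],"yaw":0}
  ]
}}

```text
time_s: 9.97
tcp_pos: [0.5266, -0.0826, 0.0616]
eef_rot: [180.0, -0.0, 167.0]
contact_force: [0.5, 0.4, 0.1]
gripper_width: 0.0005
gripper_force: 0.0
```

The left wheel is free too. I'll flick it, then move outward to view the rack.

{"fn": "apply_moves", "kwargs": {
  "targets": [
    {"dp":[0.0026,0.0066,0],"yaw":0},
    {"dp":[0.0079,0.0166,0],"yaw":0},
    {"dp":[0.0148,0.0284,0],"yaw":0},
    {"dp":[0.015,0.0295,0.04],"yaw":0},
    {"dp":[0.015,0.0295,0.08],"yaw":0},
    {"dp":[0.035,0.0,0.1],"yaw":0},
    {"dp":[0.055,-0.03,0.12],"yaw":0},
    {"dp":[0.075,-0.06,0.14],"yaw":0},
    {"dp":[0.095,-0.09,0.16],"yaw":0},
    {"dp":[0.105,-0.11,0.17],"yaw":0},
    {"dp":[0.125,-0.11,0.17],"yaw":0},
    {"dp":[0.125,-0.11,0.17],"yaw":0}
  ]
}}

```text
time_s: 10.97
tcp_pos: [0.655, -0.1931, 0.2315]
eef_rot: [-180.0, 0.1, 167.0]
contact_force: [-0.4, 0.3, -0.0]
gripper_width: 0.0005
gripper_force: 0.0
```

```bash
python3 shot.py w4
```

```text
{'time_s': np.float64(10.9667), 'tcp_pos': array([ 0.655 , -0.1931,  0.2315]), 'contact_force': array([-0.4498,  0.2584, -0.0373]), 'gripper_width': np.float64(0.0005)}
```

View pics/w4.png

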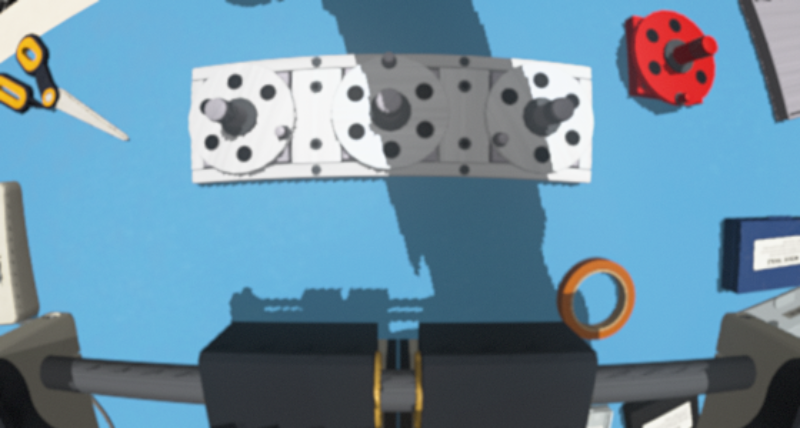

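The right peg at (282,132) and the left one at (500,139) are each well past half a turn from their start at the rack's robot side (top). The middle peg at (389,60) has moved a few mm, and its post tip is at (389,101).

```bash
python3 - <<'E'
from h import *
c=dict(np.load("w4.npz")); X=np.array([.974,-.225]);Y=np.array([.225,.974]);o=np.array([.5386,-.1737])
for u,v,z in[(389,59,.049),(389,101,.083),(282,131,.049),(500,138,.049),(191,67,.021),(591,67,.021),(591,183,.021),(192,184,.021)]:
    p=wr(c,u*.7-.15,v*.7-.15,z)[:2];print((u,v),p.round(4),((p-o)@X).round(4),((p-o)@Y).round(4))
E
python3 shot.py w5; python3 -c "
import cv2,numpy as np
a=cv2.imread('pics/w4.png');b=cv2.imread('pics/w5.png');print(cv2.absdiff(a,b)[40:200,180:600].reshape(160,2,210,3).max((0,3)).max(1), cv2.absdiff(a,b)[40:200,480:600].mean())"
```

```text
(389, 59) [ 0.5086 -0.1644] -0.0314 0.0023
(389, 101) [ 0.5435 -0.1718] 0.0044 0.003
(282, 131) [ 0.5394 -0.2472] 0.0173 -0.0714
(500, 138) [ 0.5785 -0.1025] 0.0228 0.0783
(191, 67) [ 0.4602 -0.3146] -0.0446 -0.1548
(591, 67) [ 0.5327 -0.0088] -0.0429 0.1593
(591, 183) [ 0.6239 -0.0297] 0.0507 0.1595
(192, 184) [ 0.5533 -0.3353] 0.0507 -0.1541
{'time_s': np.float64(11.0167), 'tcp_pos': array([ 0.6534, -0.1923,  0.2308]), 'contact_force': array([ 0.9357,  0.2662, -0.1364]), 'gripper_width': np.float64(0.0004)}
[150 184] 14.129756944444445
```

{"fn": "apply_moves", "kwargs": {
  "grip": 0,
  "targets": [
    {"dp":[-0.037,0.0065,0],"yaw":0},
    {"dp":[-0.074,0.013,0],"yaw":0},
    {"dp":[-0.111,0.0195,0],"yaw":0},
    {"dp":[-0.111,0.0195,0],"yaw":0},
    {"dp":[-0.111,0.0195,-0.035],"yaw":0},
    {"dp":[-0.111,0.0195,-0.07],"yaw":0},
    {"dp":[-0.111,0.0195,-0.1],"yaw":0},
    {"dp":[-0.111,0.0195,-0.12],"yaw":0},
    {"dp":[-0.111,0.0195,-0.135],"yaw":0},
    {"dp":[-0.111,0.0195,-0.15],"yaw":0},
    {"dp":[-0.111,0.0195,-0.1555],"yaw":0},
    {"dp":[-0.111,0.0195,-0.1555],"yaw":0}
  ]
}}

```text
time_s: 12.07
tcp_pos: [0.5396, -0.1724, 0.0748]
eef_rot: [-180.0, -0.2, 167.1]
contact_force: [0.2, -0.4, -0.2]
gripper_width: 0.044
gripper_force: 0.0
```

{"fn": "apply_moves", "kwargs": {
  "grip": 1,
  "squeeze": 45,
  "targets": [
    {"dp":[0,0,0],"yaw":0},
    {"dp":[0,0,0],"yaw":0},
    {"dp":[0,0,0],"yaw":0},
    {"dp":[0,0,0],"yaw":0},
    {"dp":[0,0,0],"yaw":0},
    {"dp":[0,0,0],"yaw":0},
    {"dp":[0,0,0],"yaw":0},
    {"dp":[0,0,0],"yaw":0}
  ]
}}

```text
time_s: 12.73
tcp_pos: [0.5411, -0.173, 0.0767]
eef_rot: [180.0, 0.1, 167.0]
contact_force: [-1.2, 3.2, 5.7]
gripper_width: 0.015
gripper_force: 45.0
```

{"fn": "apply_moves", "kwargs": {
  "targets": [
    {"dp":[0,0,0.002],"yaw":0},
    {"dp":[0,0,0.006],"yaw":0},
    {"dp":[0,0,0.012],"yaw":0},
    {"dp":[0,0,0.02],"yaw":0},
    {"dp":[0,0,0.03],"yaw":0},
    {"dp":[0,0,0.045],"yaw":0},
    {"dp":[0,0,0.065],"yaw":0},
    {"dp":[0,0,0.09],"yaw":0},
    {"dp":[0,0,0.115],"yaw":0},
    {"dp":[0,0,0.13],"yaw":0},
    {"dp":[0,0,0.135],"yaw":0},
    {"dp":[0,0,0.135],"yaw":0}
  ]
}}

```text
time_s: 13.73
tcp_pos: [0.5406, -0.1732, 0.2127]
eef_rot: [180.0, 0.1, 167.0]
contact_force: [1.2, -0.5, -9.2]
gripper_width: 0.0151
gripper_force: 45.0
```

```bash
python3 shot.py w6; python3 -c "
import cv2;from plant import cams
c=cams.capture('scene');cv2.imwrite('pics/s6.png',cv2.resize(c['image'][120:290,120:450,::-1],(800,412)))"
```

```text
{'time_s': np.float64(13.7333), 'tcp_pos': array([ 0.5406, -0.1732,  0.2127]), 'contact_force': array([ 1.2178, -0.5154, -9.2071]), 'gripper_width': np.float64(0.0151)}
```

View pics/s6.png

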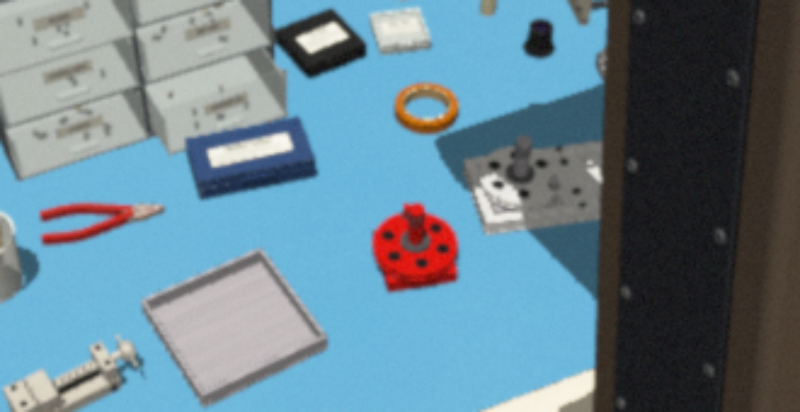

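The unit is held (9 N) and the left unit stays seated at about (520,170); the tray at (235,325) is empty. Carrying it over.

{"fn": "apply_moves", "kwargs": {
  "targets": [
    {"dp":[-0.0006,0.01,0],"yaw":1},
    {"dp":[-0.002,0.03,0],"yaw":2},
    {"dp":[-0.0035,0.057,0],"yaw":4},
    {"dp":[-0.005,0.087,0],"yaw":6},
    {"dp":[-0.007,0.117,0],"yaw":8},
    {"dp":[-0.009,0.147,0],"yaw":10},
    {"dp":[-0.011,0.177,0],"yaw":12},
    {"dp":[-0.013,0.207,0],"yaw":14},
    {"dp":[-0.015,0.237,0],"yaw":16},
    {"dp":[-0.017,0.267,0],"yaw":17},
    {"dp":[-0.019,0.297,0],"yaw":17},
    {"dp":[-0.0205,0.327,0],"yaw":17},
    {"dp":[-0.0225,0.357,0],"yaw":17},
    {"dp":[-0.0245,0.385,0],"yaw":17},
    {"dp":[-0.026,0.41,0],"yaw":17},
    {"dp":[-0.027,0.427,0],"yaw":17},
    {"dp":[-0.027,0.433,0],"yaw":17},
    {"dp":[-0.027,0.433,0],"yaw":17},
    {"dp":[-0.027,0.433,0],"yaw":17}
  ]
}}

```text
time_s: 15.42
tcp_pos: [0.5129, 0.2594, 0.2099]
eef_rot: [-179.9, -0.1, -175.9]
contact_force: [0.5, 0.1, -8.8]
gripper_width: 0.015
gripper_force: 45.0
```

```bash
python3 shot.py w7; python3 -c "
import cv2;from plant import cams
c=cams.capture('scene');a=cv2.resize(c['image'][120:330,100:450,::-1],(500,300))
b=cams.capture('top');b=cv2.resize(b['image'][150:290,150:450,::-1],(500,233))
cv2.imwrite('pics/j7.png',cv2.vconcat([a,b]))"
```

```text
{'time_s': np.float64(15.4167), 'tcp_pos': array([0.5129, 0.2594, 0.2099]), 'contact_force': array([ 0.4927,  0.1487, -8.8152]), 'gripper_width': np.float64(0.015)}
```

View pics/j7.png

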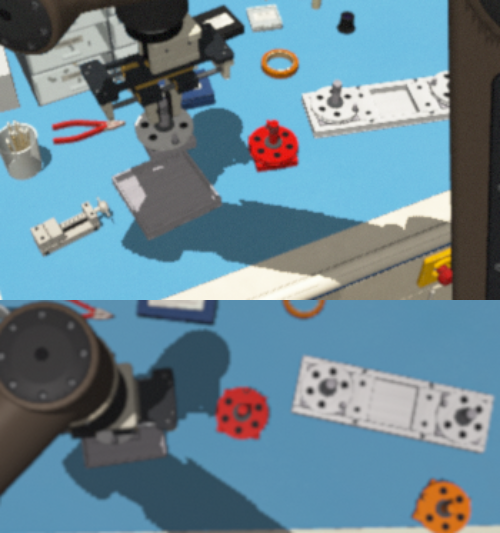

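The unit hangs upright over the tray, which shows beneath it; the middle pocket is empty and both other units are seated. Lowering.

{"fn": "apply_moves", "kwargs": {
  "targets": [
    {"dp":[0,0,-0.015],"yaw":0},
    {"dp":[0,0,-0.035],"yaw":0},
    {"dp":[0,0,-0.055],"yaw":0},
    {"dp":[0,0,-0.075],"yaw":0},
    {"dp":[0,0,-0.09],"yaw":0},
    {"dp":[0,0,-0.105],"yaw":0},
    {"dp":[0,0,-0.115],"yaw":0},
    {"dp":[0,0,-0.123],"yaw":0},
    {"dp":[0,0,-0.128],"yaw":0},
    {"dp":[0,0,-0.131],"yaw":0},
    {"dp":[0,0,-0.132],"yaw":0},
    {"dp":[0,0,-0.133],"yaw":0},
    {"dp":[0,0,-0.134],"yaw":0},
    {"dp":[0,0,-0.134],"yaw":0}
  ]
}}

```text
time_s: 16.73
tcp_pos: [0.5138, 0.26, 0.0774]
eef_rot: [180.0, 0.0, -176.0]
contact_force: [-0.3, 0.4, -8.0]
gripper_width: 0.015
gripper_force: 45.0
```

{"fn": "apply_moves", "kwargs": {
  "targets": [
    {"dp":[0,0,-0.0005],"yaw":0},
    {"dp":[0,0,-0.001],"yaw":0},
    {"dp":[0,0,-0.0015],"yaw":0},
    {"dp":[0,0,-0.002],"yaw":0},
    {"dp":[0,0,-0.002],"yaw":0},
    {"dp":[0,0,-0.002],"yaw":0}
  ]
}}

```text
time_s: 17.23
tcp_pos: [0.5137, 0.2599, 0.0757]
eef_rot: [180.0, 0.0, -176.0]
contact_force: [-4.3, -0.3, 1.7]
gripper_width: 0.0149
gripper_force: 45.0
```

The foot is down on the floor. Releasing and withdrawing.

{"fn": "apply_moves", "kwargs": {
  "grip": 0,
  "targets": [
    {"dp":[0,0,0],"yaw":0},
    {"dp":[0,0,0],"yaw":0},
    {"dp":[0,0,0],"yaw":0},
    {"dp":[0,0,0],"yaw":0},
    {"dp":[0,0,0.005],"yaw":0},
    {"dp":[0,0,0.02],"yaw":0},
    {"dp":[0,0,0.05],"yaw":0},
    {"dp":[0,0,0.09],"yaw":0},
    {"dp":[0,0,0.13],"yaw":0},
    {"dp":[0.03,-0.03,0.14],"yaw":0},
    {"dp":[0.06,-0.06,0.14],"yaw":0},
    {"dp":[0.09,-0.09,0.14],"yaw":0},
    {"dp":[0.1,-0.12,0.14],"yaw":0},
    {"dp":[0.1,-0.15,0.14],"yaw":0},
    {"dp":[0.1,-0.17,0.14],"yaw":0},
    {"dp":[0.1,-0.17,0.14],"yaw":0}
  ]
}}

```text
time_s: 18.57
tcp_pos: [0.6136, 0.0861, 0.2154]
eef_rot: [-180.0, -0.0, -176.2]
contact_force: [-0.4, 0.5, -0.3]
gripper_width: 0.044
gripper_force: 0.0
```

```bash
python3 shot.py w8; python3 -c "
import cv2;from plant import cams
c=cams.capture('scene');a=cv2.resize(c['image'][120:330,100:450,::-1],(480,288))
b=cams.capture('top');b=cv2.resize(b['image'][150:290,150:450,::-1],(480,224))
w=cv2.imread('pics/w8.png');w=cv2.resize(w,(320,171));w=cv2.copyMakeBorder(w,0,512-171,0,0,0)
cv2.imwrite('pics/j8.png',cv2.hconcat([cv2.vconcat([a,b]),w]))"
```

```text
{'time_s': np.float64(18.5667), 'tcp_pos': array([0.6136, 0.0861, 0.2154]), 'contact_force': array([-0.4445,  0.5029, -0.3332]), 'gripper_width': np.float64(0.044)}
```

View pics/j8.png

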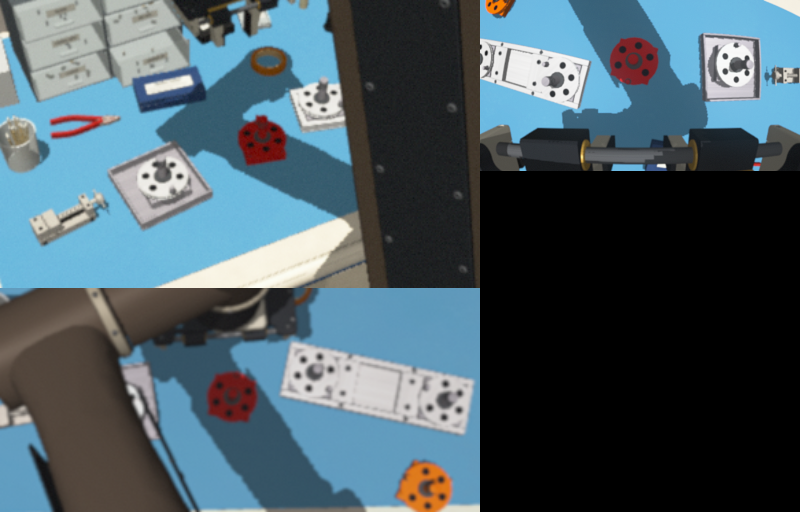

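The final view shows the unit standing in the tray at (163,178). Both free units are seated with their wheels well past half a turn, and nothing else has moved. Handing in.

```bash
python3 -c "
from plant import r
print(r.close_job())"
```

```text
the job is handed in; nothing more can be done
None
```

I handed the job in, though no verdict came back: the middle unit's wheel dragged (about 5.5 N), so it now stands upright in the reject tray, and the left and right wheels ran freely, were each flicked past half a turn and are still seated in the rack.

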